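# Tip one clay ball from the two-bay scoop into the blue pot

## Task

Pick up the aluminium scoop by its green handle, keeping it level, and over the blue pot tip it nose-down to about 45 degrees (never beyond 60), so that the red ball rolls out into the pot while the yellow ball stays in the scoop's rear bay; hold the tilt for about a second after the red ball has dropped in. Then bring the scoop level again, set it back on the middle of its black rubber mat, lined up with the mat's long side (either way round), and let go. Do not touch the balls with the gripper, and leave the pots and everything else where they stand.

Things in the scene. Friction and masses are not known exactly. Their poses are not given: they have to be found in the camera images.
- scoop: Loose open aluminium scoop, 112 mm long (x), 56 mm wide (y), 0.22 to 0.41 kg. Origin: centre of its flat underside, z up. The nose with its low lip is the -x end; the tail wall (40 mm high) the +x end; side walls are 32 mm high, the floor 4 mm thick. A partition across the middle (x = 0) makes a front bay (x -53 to -1.5 mm) and a rear bay (x 1.5 to 52 mm). The green handle stands over the middle
- scoop_handle (a point): centre of the handle's green cross board, 95 mm above the scoop's underside, at its x = 0, y = 0. The board is 14 mm thick (scoop x), 61 mm wide (scoop y) and spans 75 to 115 mm above the underside on two side posts; free above and on both faces, to be pinched across its thickness from above. The ball tops lie 48 mm above the underside
- scoop_lip (a point): top of the pouring lip at the middle of the nose: scoop x = -54.5, y = 0, z = 8 mm. It stands only 4 mm above the floor: the front ball rolls over it at about 35 degrees of nose-down tilt
- scoop_partition (a point): top middle of the partition, 14 mm above the scoop's floor (scoop x = 0, y = 0, z = 18 mm): it holds the rear ball back up to about 69 degrees of nose-down tilt
- red_ball_center (a point): red clay ball, 44 mm in diameter, 80 g; this point is its centre. Starts in the scoop's front (nose) bay
- yellow_ball_center (a point): yellow clay ball, 44 mm in diameter, 80 g; this point is its centre. Starts in the scoop's rear bay and must stay there
- blue_pot: loose round blue glazed pot, open on top, empty: 75 mm high, outer radius 46 mm at the foot and 60 mm at the rim, wall 4 mm, floor 5 mm thick, 0.45 kg. Origin: centre of its underside, z up
- white_pot: the same pot in white, loose, to be left alone. Origin: centre of its underside
- mat: flat black rubber mat fixed to the bench, the scoop's place: 180 mm long (x) by 120 mm wide (y), 4 mm thick. Origin: centre of its underside, its top 4 mm higher
- brush: loose hand brush lying at the far side of the work area, about 170 mm long, to be left alone
- saucer: loose terracotta saucer, 100 mm across and 16 mm high, near the robot, to be left alone
- feed: loose green bottle with a white cap, 64 mm across, 150 mm high, at the robot's right, to be left alone
- red_ball: the red ball as a body; its origin turns as it rolls: use red_ball_center for where it is
- yellow_ball: the yellow ball as a body; its origin turns as it rolls: use yellow_ball_center for where it is
Things that resemble listed ones, but are neither listed nor needed, are in the scene too. What is meant by the mat is not pink, and is the larger of those in its own colour.

How it is judged:
On the way, in this order (a step that is already met when the one before it is completed fails the run):
1. the scoop is lifted clear of its mat, level, with both balls in their bays (height (world z) of scoop above 0.04 m and angle between scoop's own z axis and vertical below 0.3 rad and x of red_ball_center in the frame of scoop between -0.05 and -0.005 m and z of red_ball_center in the frame of scoop between 0.015 and 0.036 m and y of red_ball_center in the frame of scoop between -0.02 and 0.02 m and x of yellow_ball_center in the frame of scoop between 0.005 and 0.05 m and z of yellow_ball_center in the frame of scoop between 0.015 and 0.036 m and y of yellow_ball_center in the frame of scoop between -0.02 and 0.02 m), for 0.2 s.
2. the scoop is held nose-down at 35 to 55 degrees with its lip over the blue pot, the red ball is in the blue pot and the yellow one still in the rear bay (angle between scoop's own z axis and vertical between 0.61 and 0.96 rad and horizontal distance between scoop_lip and blue_pot below 0.08 m and height (world z) of scoop_lip above 0.05 m and horizontal distance between red_ball_center and blue_pot below 0.045 m and z of red_ball_center in the frame of blue_pot between 0.015 and 0.05 m and x of yellow_ball_center in the frame of scoop between 0.005 and 0.05 m and z of yellow_ball_center in the frame of scoop between 0.015 and 0.036 m and y of yellow_ball_center in the frame of scoop between -0.02 and 0.02 m), for 0.4 s.
At the end, for the whole second after the job is handed in: The scoop rests level (within 3 degrees) and released on its mat, its centre within 40 mm along and 35 mm across of the mat's centre and its long side within 20 degrees of the mat's, with the yellow ball in its rear bay; the red ball lies in the upright blue pot (x of scoop in the frame of mat between -0.04 and 0.04 m and y of scoop in the frame of mat between -0.035 and 0.035 m and z of scoop in the frame of mat below 0.008 m and angle between each of scoop, blue_pot's own z axis and vertical below 0.06 rad and angle between the x axis of scoop and the x axis of mat, either way round below 0.35 rad and linear speed of scoop below 0.02 m/s and contact force between the fingers and scoop below 0.1 N and horizontal distance between red_ball_center and blue_pot below 0.045 m and z of red_ball_center in the frame of blue_pot between 0.015 and 0.05 m and x of yellow_ball_center in the frame of scoop between 0.005 and 0.05 m and z of yellow_ball_center in the frame of scoop between 0.015 and 0.036 m and y of yellow_ball_center in the frame of scoop between -0.02 and 0.02 m); the robot touches nothing.
It fails at once if the scoop is tilted more than 60 degrees (angle between scoop's own z axis and vertical above 1.07 rad).
It fails at once if the gripper touches a ball (contact force between the fingers and red_ball above 0.5 N or contact force between the fingers and yellow_ball above 0.5 N).
It fails at once if a pot, the brush, the saucer or the bottle is moved by more than 25 mm (distance of any of blue_pot, white_pot, brush, saucer, feed from where it was at the start of the episode above 0.025 m).
It also fails if it takes over 69 s, if anything falls off the work surface, if the arm or the gripper's body presses on something with over 40 N, if the wrist force passes 120 N, or if a joint passes its speed limit or range.

## Robot

A 7-joint arm with a two-finger parallel gripper is mounted at the origin on the work surface. World frame = base frame: x ahead of the robot, y to its left, z up, the work surface at z = 0. Lengths are in m, angles in rad, forces in N, time in s.
With the tool pointing down it reaches from about 0.4 to 0.925 m from the base axis. Payload 5.6 kg.
Tool frame: the origin (TCP) lies at the very end of the fingers, on their centre line; the grasp point (between the pads) lies 19 mm behind it; z points along the fingers, y is the line along which they close (so a half turn about z gives the same grasp; the last joint's range is limited). The gripper opens to 85 mm and grips with 20 to 120 N. Pads are 22 mm wide; open, the fingers measure 114 mm over their backs; the gripper's body (76 mm by 85 mm) begins 54 mm behind the grasp point. The pads swing forward as they close: fully open they stand 13 mm farther back than shut.
Start: joints at [1.281, 0.468, -0.012, 1.603, 0.006, 1.071, -0.056], TCP at [0.159, -0.63, 0.231] pointing down, gripper open.
Joint ranges: [-2.53, 2.53], [-0.31, 2.02], [-1.57, 1.55], [0.28, 2.44], [-1.29, 4.43], [0.15, 1.84], [-2.92, 2.92]. Speed limits (rad/s): [2.57, 2.57, 3.14, 3.14, 3.14, 3.14, 3.14].

## Interface

Orientations are given as a unit quaternion [w, x, y, z].
In Python, from rig import * gives the robot as it stands.
- The arm moves only by the tool move_arm, never from a script. Its argument "motion" is a list of rows, each a list of 7 numbers: the shift along the tool's x, y, z in units of 60 mm (1.0 is 60 mm), then the turn, a rotation vector about the tool's x, y, z in units of 8 degrees (1.0 is 8 degrees), then the finger opening in mm, from 0 to 85.4. A call has 1 to 12 rows; each row is the pose to reach, as a shift and turn from the pose commanded when the call began, along the tool's axes at that moment; what a row does not reach only later rows make up. A row lasts 1/8 s, in which the tool goes at most 62.5 mm and 10.7 degrees, less where a joint would pass 70% of its speed; a pose out of reach is approached as far as the arm can. A call with a gripper value outside its range is refused whole. The fingers move at their own pace and stop on an object; the grip force is fixed at half the most. Time passes only in rows, so rows that repeat a pose let the fingers close. It gives the time, the measured TCP pose, the force, the opening and the grip force at its end, in the units of the state.
- get_state(): the state, without advancing time (a new reading comes with each control period).
- get_image(name): name is "scene" or "top" or "wrist"; returns a dict with "frame" (420x560x3 uint8, blue, green, red), "intrinsics" (3x3 intrinsics, pixels), "origin" and "attitude" of the camera in the world. Camera axes: x right, y up, looking along -z (the intrinsics and any distortion apply to the point x, -y, -z); pixel columns grow to the right and rows downward; lengths in m; the calibration is good to about 2 mm. A picture is of the moment at which its call begins. There is no depth.
- job_done(): hands the job in; it is judged then, once.
The state is a dict: "t": time; "joints": joint angles; "qvel": joint speeds; "joint_efforts": joint torques, N m; "position": TCP position; "orientation": TCP orientation; "wrist_force": force on the tool from outside, world axes, zero at the start; "wrist_torque": the same for the moment, N m; "finger_gap": finger opening in m; "grip_force": force on a finger pad.
Only numpy, scipy, OpenCV 4.12 (cv2) and the standard library are available. Lean on these libraries where they do the work, as an engineer would, in place of code of your own. Each camera call takes 0.05 s, during which the arm holds its last target. There are 200 camera calls.

## Working session

There is one attempt and no reset: what is moved stays moved. The work goes in short steps, Python scripts to look and compute and a tool call to move; the robot and the scene stay as the last step left them, time stands still between calls to the robot, and variables do not carry over. Pictures are saved under pics/ and viewed, at most 10 in all, crops included, and the job is handed in when it is done.

Besides the shell and the picture viewer there is one more tool, called as a command line: name --pt "numbers of a row" for each row, then --argument value for the rest. move_arm: Moves the arm, as the interface text tells. Its arguments: {"type":"object","properties":{"motion":{"type":"array"}},"required":["motion"]}

```bash
mkdir -p pics; cat > h.py <<'E'
from rig import *
import numpy as np, cv2
from scipy.spatial.transform import Rotation as R
def rot(a):
    a=np.array(a,float)
    return a if a.shape==(3,3) else R.from_quat(a,scalar_first=True).as_matrix()
def ray(im,u,v):
    K=np.array(im["intrinsics"]); d=np.linalg.solve(K,[u,v,1.]); d=rot(im["attitude"])@np.array([d[0],-d[1],-d[2]])
    return np.array(im["origin"]),d
def onz(im,u,v,z):
    o,d=ray(im,u,v); return o+d*(z-o[2])/d[2]
def proj(im,p):
    c=rot(im["attitude"]).T@(np.array(p)-im["origin"]); q=np.array(im["intrinsics"])@[c[0],-c[1],-c[2]]; return q[:2]/q[2]
E
python3 - <<'E'
from h import *
for n in("top","scene"):
    im=get_image(n); cv2.imwrite(f"pics/{n}0.png",im["frame"]); print(n,im["origin"],im["attitude"],im["intrinsics"],[k for k in im])
s=get_state();print(s)
E
```

```text
top [ 0.26994241 -0.11734357  1.33091198] [ 0.71047073  0.07423525 -0.06883853 -0.6964063 ] [[468.23287533   0.         278.41477014]
 [  0.         468.23287533 209.70200389]
 [  0.           0.           1.        ]] ['frame', 'intrinsics', 'origin', 'attitude']
scene [0.79098271 0.32705808 0.7330795 ] [0.23616706 0.0878118  0.31132705 0.91629126] [[385.83836298   0.         282.28807662]
 [  0.         385.83836298 214.34032013]
 [  0.           0.           1.        ]] ['frame', 'intrinsics', 'origin', 'attitude']
{'t': 0.1, 'joints': array([ 1.28099174,  0.46828245, -0.01162809,  1.60349471,  0.00602034,
        1.07140481, -0.05632492]), 'qvel': array([-0.00088834, -0.00181051,  0.00160787, -0.00187337, -0.00056901,
        0.00079246,  0.00112255]), 'joint_efforts': array([ 2.92867271e-04, -5.33516121e+01,  2.12882337e-02, -2.51962620e+01,
        1.14880680e-02,  4.37905721e-03, -9.78632556e-06]), 'position': array([ 0.15862802, -0.6298491 ,  0.23045316]), 'orientation': array([-7.61873424e-04,  9.92398818e-01,  1.23060887e-01, -1.54817873e-04]), 'wrist_force': array([ 0.09504178, -0.72940537,  0.56573624]), 'wrist_torque': array([0.00308458, 0.02258319, 0.02794734]), 'grip_force': 0.0, 'finger_gap': 0.08533550954378463}
```

View pics/top0.png

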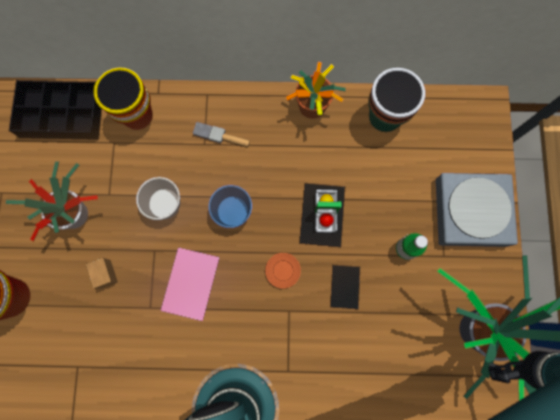

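View pics/scene0.png

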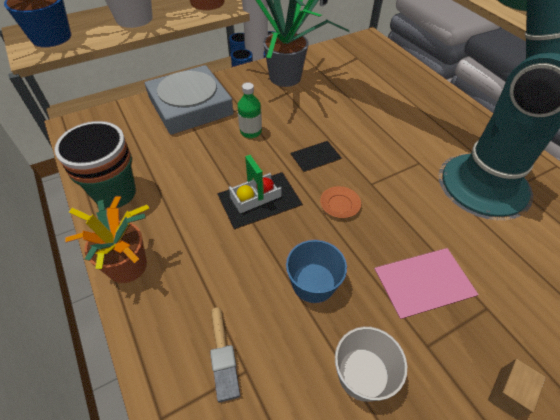

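The top view shows the scoop at about (327,212), with yellow at (326,198), red at (326,220) and the green board at (323,205). The candidate mats are large black (323,215), small black (345,287) and pink (190,284); the larger black one under the scoop fits. The blue pot is at (230,208) and the white one at (158,200). I'll measure these and confirm the mat in a crop.

```bash
cat > m.py <<'E'
from h import *
def blobs(im,lo,hi,roi,n=1):
    x0,y0,x1,y1=roi; hsv=cv2.cvtColor(im["frame"],cv2.COLOR_BGR2HSV); m=np.zeros(hsv.shape[:2],np.uint8)
    m[y0:y1,x0:x1]=cv2.inRange(hsv,lo,hi)[y0:y1,x0:x1]
    c,_=cv2.findContours(m,cv2.RETR_EXTERNAL,cv2.CHAIN_APPROX_NONE); return sorted(c,key=cv2.contourArea)[::-1][:n]
E
python3 - <<'E'
from m import *
T=get_image("top");S=get_image("scene")
def rep(name,im,lo,hi,roi,z):
    for c in blobs(im,lo,hi,roi):
        r=cv2.minAreaRect(c); b=cv2.boxPoints(r)
        print(name,"area",cv2.contourArea(c),"ctr",np.round(r[0],1),np.round(onz(im,*r[0],z),4)); P=np.array([onz(im,*p,z)[:2] for p in b]); print("  corners",np.round(P,3).tolist(),"sides",np.round(np.linalg.norm(P-np.roll(P,1,0),axis=1),3))
for nm,roi in(("mat",(290,175,355,255)),("smallmat",(325,260,365,312))): rep(nm,T,(0,0,0),(180,255,45),roi,.004)
rep("pot",T,(95,90,30),(125,255,255),(200,180,260,235),.075)
rep("handle",T,(50,120,40),(85,255,255),(295,180,360,240),.115)
rep("red",T,(0,150,60),(6,255,255),(305,200,345,240),.035)
rep("yel",T,(22,150,60),(34,255,255),(305,180,345,210),.035)
rep("bottle",T,(50,120,40),(85,255,255),(390,230,430,260),.08)
rep("saucer",T,(3,150,60),(14,255,255),(260,250,305,290),.016)
# scene
rep("potS",S,(95,90,30),(125,255,255),(270,230,360,310),.075)
rep("handleS",S,(50,120,40),(85,255,255),(235,145,275,210),.095)
# handle triangulation
def cen(im,roi):
    c=blobs(im,(50,120,40),(85,255,255),roi)[0]; return cv2.minAreaRect(c)[0]
(o1,d1),(o2,d2)=ray(T,*cen(T,(295,180,360,240))),ray(S,*cen(S,(235,145,275,210)))
t=np.linalg.lstsq(np.c_[d1,-d2],o2-o1,rcond=None)[0];print("tri",o1+t[0]*d1,o2+t[1]*d2)
a=cv2.resize(T["frame"][165:320,280:375],None,fx=3.6,fy=3.6,interpolation=cv2.INTER_CUBIC)
b=cv2.resize(S["frame"][140:230,205:350],None,fx=3,fy=3,interpolation=cv2.INTER_CUBIC)
o=np.zeros((560,790,3),np.uint8);o[:a.shape[0],:a.shape[1]]=a;o[:b.shape[0],350:350+b.shape[1]]=b;cv2.imwrite("pics/c1.png",o)
E
```

```text
mat area 856.5 ctr [322.2 214.9] [ 0.5296 -0.231   0.004 ]
  corners [[0.451, -0.169], [0.618, -0.182], [0.61, -0.295], [0.443, -0.279]] sides [0.11  0.168 0.113 0.168]
smallmat area 897.5 ctr [344.8 287.1] [ 0.3252 -0.2945  0.004 ]
  corners [[0.272, -0.257], [0.381, -0.262], [0.379, -0.333], [0.271, -0.326]] sides [0.069 0.109 0.07  0.108]
pot area 773.0 ctr [230.  211.5] [0.5203 0.0274 0.075 ]
  corners [[0.56, 0.084], [0.562, -0.026], [0.481, -0.029], [0.479, 0.08]] sides [0.081 0.11  0.081 0.109]
handle area 131.0 ctr [328.5 205.5] [ 0.5337 -0.2381  0.115 ]
  corners [[0.545, -0.205], [0.547, -0.271], [0.522, -0.271], [0.521, -0.205]] sides [0.024 0.066 0.024 0.066]
red area 119.0 ctr [326.  219.5] [ 0.5106 -0.239   0.035 ]
  corners [[0.51, -0.215], [0.535, -0.239], [0.511, -0.263], [0.486, -0.239]] sides [0.034 0.034 0.034 0.034]
yel area 61.5 ctr [326.  197.5] [ 0.5741 -0.239   0.035 ]
  corners [[0.584, -0.222], [0.585, -0.256], [0.564, -0.256], [0.564, -0.222]] sides [0.02  0.034 0.02  0.034]
bottle area 253.0 ctr [412.7 245.4] [ 0.4362 -0.4671  0.08  ]
  corners [[0.451, -0.43], [0.476, -0.478], [0.421, -0.504], [0.397, -0.456]] sides [0.06  0.054 0.06  0.054]
saucer area 1106.5 ctr [282.3 270.3] [ 0.3677 -0.1187  0.016 ]
  corners [[0.365, -0.044], [0.443, -0.118], [0.37, -0.193], [0.294, -0.119]] sides [0.104 0.107 0.105 0.106]
potS area 2716.0 ctr [316.8 269.1] [0.5414 0.0365 0.075 ]
  corners [[0.593, -0.029], [0.467, -0.032], [0.492, 0.099], [0.605, 0.096]] sides [0.125 0.126 0.133 0.113]
handleS area 337.5 ctr [254.2 177. ] [ 0.5461 -0.2233  0.095 ]
  corners [[0.534, -0.297], [0.501, -0.284], [0.557, -0.156], [0.587, -0.168]] sides [0.139 0.035 0.14  0.032]
tri [ 0.54190831 -0.24187782  0.07708179] [ 0.53890204 -0.23951176  0.0761947 ]
```

View pics/c1.png

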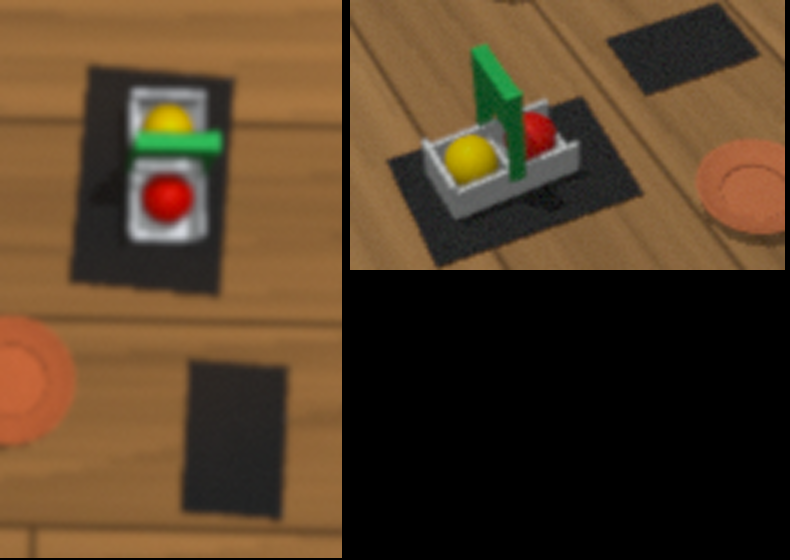

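The crop confirms it: the scoop stands on the large black mat (the small black one is separate, pink excluded), with red (nose) toward the robot and the handle board along world y. I'll move above it.

move_arm --pt "7.7 -4.8 0 0 0 -9.5 85" --pt "7.7 -4.8 0 0 0 -9.5 85" --pt "7.7 -4.8 0 0 0 -9.5 85" --pt "7.7 -4.8 0 0 0 -9.5 85" --pt "7.7 -4.8 0 0 0 -9.5 85" --pt "7.7 -4.8 0 0 0 -9.5 85" --pt "7.7 -4.8 0 0 0 -9.5 85" --pt "7.7 -4.8 0 0 0 -9.5 85" --pt "7.7 -4.8 0 0 0 -9.5 85" --pt "7.7 -4.8 0 0 0 -9.5 85" --pt "7.7 -4.8 0 0 0 -9.5 85" --pt "7.7 -4.8 0 0 0 -9.5 85"

```text
t: 1.7
position: [0.5353, -0.2399, 0.2311]
orientation: [-0.0, 0.707, 0.707, -0.001]
wrist_force: [-0.4, 0.6, -0.3]
finger_gap: 0.0846
grip_force: 0.0
```

```bash
python3 - <<'E'
from m import *
s=get_state();print(s["t"],np.round(s["joints"],3),np.round(s["position"],4));print(np.round(rot(s["orientation"]),3))
W=get_image("wrist");cv2.imwrite("pics/w1.png",W["frame"]);print(W["origin"],rot(W["attitude"]).round(3))
E
```

```text
1.7 [ 0.719  0.408 -0.456  1.739  0.205  1.042  0.19 ] [ 0.5353 -0.2399  0.2311]
[[ 0.     1.    -0.001]
 [ 1.    -0.    -0.001]
 [-0.001 -0.001 -1.   ]]
[ 0.53470358 -0.17359139  0.37248753] [[ 1.     0.     0.001]
 [-0.001  0.965  0.262]
 [-0.001 -0.262  0.965]]
```

View pics/w1.png

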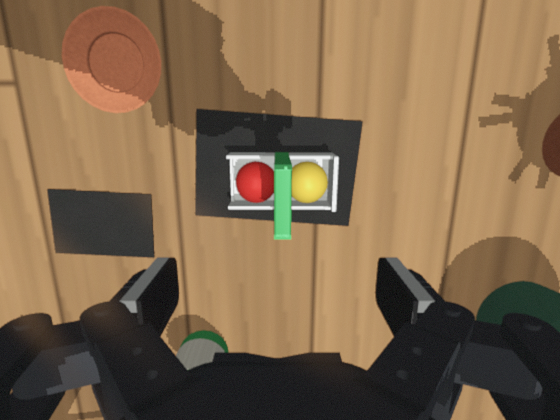

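The wrist view shows red at (256,182), yellow at (308,182), the green board at columns 275–291, and the mat's corners around (197,110)–(349,226). I'll compute the fine offset.

```bash
python3 - <<'E'
from m import *
W=get_image("wrist"); 
c=blobs(W,(50,120,130),(85,255,255),(255,140,310,250))[0]; r=cv2.minAreaRect(c);b=cv2.boxPoints(r);print("px",b.round(1).tolist())
print("board top",[onz(W,*p,.119)[:2].round(4).tolist() for p in b], onz(W,*r[0],.119).round(4))
hsv=cv2.cvtColor(W["frame"],cv2.COLOR_BGR2HSV)
for n,lo,hi in(("red",(0,150,60),(6,255,255)),("yel",(20,150,60),(34,255,255))):
    c=blobs(W,lo,hi,(225,140,340,220))[0]; (u,v),rad=cv2.minEnclosingCircle(c); print(n,u,v,rad,onz(W,u,v,.030).round(4))
m=cv2.inRange(hsv,(0,0,0),(180,255,60));m[:100]=0;m[235:]=0;m[:,:185]=0;m[:,375:]=0
m=cv2.morphologyEx(m,cv2.MORPH_OPEN,np.ones((5,5),np.uint8))
h=cv2.convexHull(np.vstack(cv2.findContours(m,cv2.RETR_EXTERNAL,cv2.CHAIN_APPROX_NONE)[0]));
r=cv2.minAreaRect(h);
a=cv2.approxPolyDP(h,8,True)[:,0];print("mat px",a.tolist());P=np.array([onz(W,*p,.004)[:2] for p in a]);print(P.round(3).tolist(),P.mean(0))
for p in((230,155),(335,155),(230,209),(337,210)): print("wall",onz(W,*p,.036).round(4))
T=get_image("top");hsv=cv2.cvtColor(T["frame"],cv2.COLOR_BGR2HSV)
m=cv2.inRange(hsv,(95,60,15),(130,255,255));m[:180]=0;m[238:]=0;m[:,:203]=0;m[:,260:]=0
h=cv2.convexHull(np.vstack(cv2.findContours(m,cv2.RETR_EXTERNAL,cv2.CHAIN_APPROX_NONE)[0]));e=cv2.fitEllipse(h);print("pot",e,onz(T,*e[0],.075))
S=get_image("scene")
E
```

```text
px [[274.0, 165.0], [291.0, 165.0], [291.0, 238.0], [274.0, 238.0]]
board top [[0.5325, -0.2089], [0.5455, -0.2089], [0.5461, -0.2683], [0.5323, -0.2683]] [ 0.5391 -0.2377  0.119 ]
red 255.5 181.94117736816406 20.136850357055664 [ 0.5123 -0.2391  0.03  ]
yel 306.5 182.0 20.155742645263672 [ 0.5657 -0.2392  0.03  ]
mat px [[360, 122], [347, 224], [230, 216], [197, 182], [197, 110]]
[[0.624, -0.179], [0.616, -0.294], [0.48, -0.284], [0.445, -0.244], [0.45, -0.166]] [ 0.52299909 -0.23343002]
wall [ 0.4874 -0.2104  0.036 ]
wall [ 0.5933 -0.2104  0.036 ]
wall [ 0.4853 -0.2669  0.036 ]
wall [ 0.598 -0.268  0.036]
pot ((229.74563598632812, 206.5066680908203), (41.08509063720703, 42.17491912841797), 67.0943374633789) [0.53429132 0.02867329 0.075     ]
```

Board centre (0.539,-0.2385), yaw about 0; mat centre about (0.533,-0.230), yaw -4°; pot (0.534,0.029). Before grasping, I'll rehearse the pour pose in air (scoop turned so its nose points +y, then tilt).

move_arm --pt "4.2 -0.1 0.7 0 0 11.2 85" --pt "4.2 -0.1 0.7 0 0 11.2 85" --pt "4.2 -0.1 0.7 0 0 11.2 85" --pt "4.2 -0.1 0.7 0 0 11.2 85" --pt "4.2 -0.1 0.7 0 0 11.2 85" --pt "4.2 -0.1 0.7 0 0 11.2 85" --pt "4.2 -0.1 0.7 0 0 11.2 85" --pt "4.2 -0.1 0.7 0 0 11.2 85" --pt "4.2 -0.1 0.7 0 0 11.2 85" --pt "4.2 -0.1 0.7 0 0 11.2 85" --pt "4.2 -0.1 0.7 0 0 11.2 85"

```text
t: 3.28
position: [0.5298, 0.0137, 0.1893]
orientation: [0.0, 1.0, 0.005, 0.0]
wrist_force: [-0.4, 0.1, -0.1]
finger_gap: 0.085
grip_force: 0.0
```

move_arm --pt "0 0 0 -5.6 0 0 85" --pt "0 0 0 -5.6 0 0 85" --pt "0 0 0 -5.6 0 0 85" --pt "0 0 0 -5.6 0 0 85" --pt "0 0 0 -5.6 0 0 85" --pt "0 0 0 -5.6 0 0 85" --pt "0 0 0 -5.6 0 0 85"

```text
t: 4.15
position: [0.5301, 0.0119, 0.1902]
orientation: [0.38, 0.925, 0.003, 0.002]
wrist_force: [-0.2, -1.1, 0.3]
finger_gap: 0.085
grip_force: 0.0
```

```bash
python3 - <<'E'
from m import *
s=get_state();print(s["t"],np.round(s["joints"],3),np.round(s["position"],4));print(np.round(rot(s["orientation"]),3))
E
```

```text
4.15 [-0.414  0.516 -0.074  1.879  0.749  1.28  -2.475] [0.5301 0.0119 0.1902]
[[ 1.     0.003  0.005]
 [ 0.006 -0.711 -0.703]
 [ 0.001  0.704 -0.711]]
```

The tilt is reachable with margin. I'm returning to the scoop.

move_arm --pt "0 0 0 5.6 0 0 85" --pt "0 0 0 5.6 0 0 85" --pt "0 0 0 5.6 0 0 85" --pt "0 0 0 5.6 0 0 85" --pt "0 0 0 5.6 0 0 85" --pt "0 0 0 5.6 0 0 85" --pt "0 0 0 5.6 0 0 85"

```text
t: 5.03
position: [0.5299, 0.0136, 0.1899]
orientation: [0.0, 1.0, 0.005, 0.001]
wrist_force: [-0.2, 0.1, 0.3]
finger_gap: 0.0854
grip_force: 0.0
```

move_arm --pt "0.15 4.2 -0.7 0 0 -11.2 85" --pt "0.15 4.2 -0.7 0 0 -11.2 85" --pt "0.15 4.2 -0.7 0 0 -11.2 85" --pt "0.15 4.2 -0.7 0 0 -11.2 85" --pt "0.15 4.2 -0.7 0 0 -11.2 85" --pt "0.15 4.2 -0.7 0 0 -11.2 85" --pt "0.15 4.2 -0.7 0 0 -11.2 85" --pt "0.15 4.2 -0.7 0 0 -11.2 85" --pt "0.15 4.2 -0.7 0 0 -11.2 85" --pt "0.15 4.2 -0.7 0 0 -11.2 85" --pt "0.15 4.2 -0.7 0 0 -11.2 85" --pt "0.15 4.2 -0.7 0 0 -11.2 85"

```text
t: 6.52
position: [0.5413, -0.2378, 0.2313]
orientation: [0.0, 0.706, 0.708, -0.0]
wrist_force: [-0.0, 0.3, -0.9]
finger_gap: 0.0855
grip_force: 0.0
```

```bash
python3 - <<'E'
from m import *
s=get_state();print(s["t"],np.round(s["joints"],3),np.round(s["position"],4));print(np.round(rot(s["orientation"]),3))
W=get_image("wrist"); 
c=blobs(W,(50,120,130),(85,255,255),(230,120,330,280))[0]; r=cv2.minAreaRect(c);b=cv2.boxPoints(r)
print("board top",[onz(W,*p,.119)[:2].round(4).tolist() for p in b], onz(W,*r[0],.119).round(4))
E
```

```text
6.525 [ 0.697  0.413 -0.439  1.729  0.199  1.044  0.192] [ 0.5413 -0.2378  0.2313]
[[-0.002  1.    -0.   ]
 [ 1.     0.002 -0.   ]
 [-0.    -0.    -1.   ]]
board top [[0.5326, -0.268], [0.533, -0.2084], [0.5453, -0.2084], [0.5457, -0.268]] [ 0.5391 -0.2373  0.119 ]
```

move_arm --pt "0 -0.03 0.6 0 0 0 85" --pt "0 -0.03 1.2 0 0 0 85" --pt "0 -0.03 1.8 0 0 0 60" --pt "0 -0.03 2.2 0 0 0 50" --pt "0 -0.03 2.5 0 0 0 40" --pt "0 -0.03 2.5 0 0 0 30" --pt "0 -0.03 2.5 0 0 0 22" --pt "0 -0.03 2.5 0 0 0 18" --pt "0 -0.03 2.5 0 0 0 10" --pt "0 -0.03 2.5 0 0 0 5" --pt "0 -0.03 2.5 0 0 0 5" --pt "0 -0.03 2.5 0 0 0 5"

```text
t: 8.07
position: [0.5399, -0.2386, 0.0824]
orientation: [0.001, 0.706, 0.708, 0.0]
wrist_force: [-1.1, 0.0, 6.2]
finger_gap: 0.0131
grip_force: 60.0
```

move_arm --pt "0 0 0 0 0 0 5" --pt "0 0 -0.1 0 0 0 5" --pt "0 0 -0.3 0 0 0 5" --pt "0 0 -0.6 0 0 0 5" --pt "0 0 -1.0 0 0 0 5" --pt "0 0 -1.4 0 0 0 5" --pt "0 0 -1.8 0 0 0 5" --pt "0 0 -2.1 0 0 0 5" --pt "0 0 -2.3 0 0 0 5" --pt "0 0 -2.3 0 0 0 5" --pt "0 0 -2.3 0 0 0 5" --pt "0 0 -2.3 0 0 0 5"

```text
t: 9.57
position: [0.5389, -0.2379, 0.2183]
orientation: [-0.001, 0.706, 0.708, -0.0]
wrist_force: [-0.1, -0.6, -5.6]
finger_gap: 0.0133
grip_force: 58.6
```

```bash
python3 - <<'E'
from m import *
W=get_image("wrist"); S=get_image("scene")
a=W["frame"][80:330,100:460]; b=cv2.resize(S["frame"][60:240,180:380],None,fx=2,fy=2)
o=np.zeros((360,770,3),np.uint8);o[:250,:360]=a;o[:,365:765]=b[:360];cv2.imwrite("pics/g1.png",o)
E
```

```text
(no output)
```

View pics/g1.png

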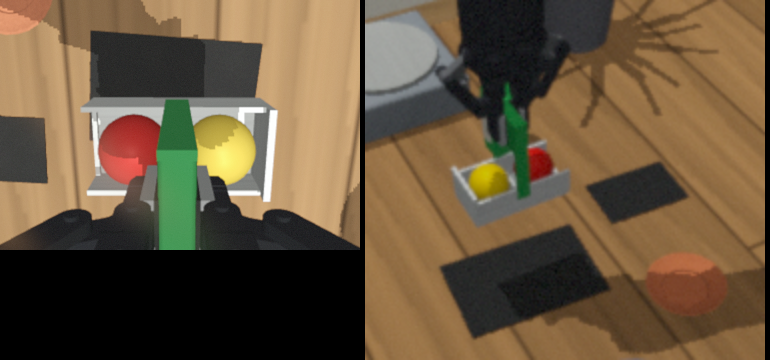

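Clean lift: level, both balls in their bays. Now carry smoothly to the pot while yawing.

move_arm --pt "0.05 0 0 0 0 0.05 5" --pt "0.2 0 0 0 0 0.25 5" --pt "0.5 0 0 0 0 0.65 5" --pt "0.95 0 0 0 0 1.25 5" --pt "1.45 0 0 0 0 1.95 5" --pt "1.95 0 0 0 0 2.6 5" --pt "2.45 -0.05 0 0 0 3.3 5" --pt "2.95 -0.05 0 0 0 4.0 5" --pt "3.45 -0.1 0 0 0 4.7 5" --pt "3.85 -0.1 0 0 0 5.2 5" --pt "4.1 -0.1 0 0 0 5.5 5" --pt "4.2 -0.1 0 0 0 5.6 5"

```text
t: 11.18
position: [0.5327, 0.0153, 0.2194]
orientation: [-0.0, 0.922, 0.386, 0.0]
wrist_force: [-0.2, 0.2, -5.4]
finger_gap: 0.0134
grip_force: 58.6
```

move_arm --pt "0 0 0 0 0 0.1 5" --pt "0 0 0.05 0 0 0.4 5" --pt "0 0 0.1 0 0 0.9 5" --pt "0 0 0.15 0 0 1.5 5" --pt "0 0 0.25 0 0 2.2 5" --pt "0 0 0.3 0 0 2.9 5" --pt "0 0 0.35 0 0 3.6 5" --pt "0 0 0.4 0 0 4.3 5" --pt "0 0 0.45 0 0 4.9 5" --pt "0 0 0.5 0 0 5.3 5" --pt "0 0 0.5 0 0 5.6 5" --pt "0 0 0.5 0 0 5.6 5"

```text
t: 12.68
position: [0.5329, 0.0128, 0.1892]
orientation: [0.0, 1.0, 0.004, -0.0]
wrist_force: [0.1, 0.1, -4.8]
finger_gap: 0.0133
grip_force: 58.6
```

```bash
python3 - <<'E'
from m import *
s=get_state();print(s["t"],np.round(s["position"],4));print(np.round(rot(s["orientation"]),3))
W=get_image("wrist"); S=get_image("scene")
a=cv2.resize(W["frame"],(400,300)); b=cv2.resize(S["frame"][130:350,220:440],(380,380))
o=np.zeros((380,790,3),np.uint8);o[:300,:400]=a;o[:,405:785]=b;cv2.imwrite("pics/p1.png",o)
E
```

```text
12.675 [0.5329 0.0128 0.1892]
[[ 1.     0.008 -0.   ]
 [ 0.008 -1.    -0.   ]
 [-0.     0.    -1.   ]]
```

View pics/p1.png

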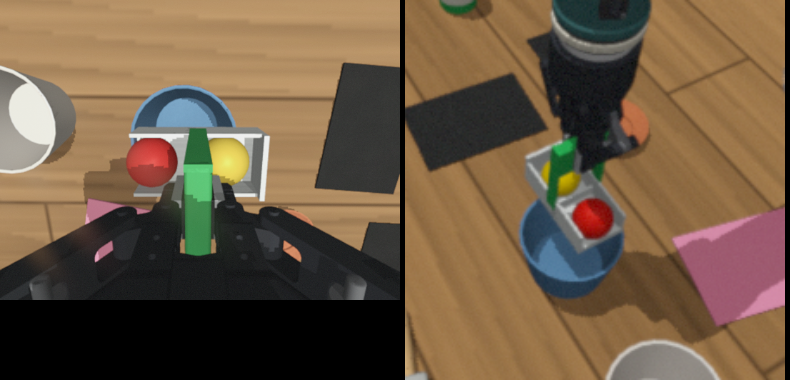

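Nose over the pot, balls in place; tilting now (lip stays near the pot's middle).

move_arm --pt "0 0 0 -0.1 0 0 5" --pt "0 0.02 0 -0.4 0 0 5" --pt "0 0.03 0 -0.8 0 0 5" --pt "0 0.05 0 -1.2 0 0 5" --pt "0 0.07 0 -1.6 0 0 5" --pt "0 0.09 -0.01 -2.0 0 0 5" --pt "0 0.11 -0.02 -2.4 0 0 5" --pt "0 0.12 -0.03 -2.8 0 0 5" --pt "0 0.14 -0.03 -3.2 0 0 5" --pt "0 0.15 -0.04 -3.5 0 0 5" --pt "0 0.16 -0.05 -3.8 0 0 5" --pt "0 0.17 -0.05 -4.0 0 0 5"

```text
t: 14.28
position: [0.533, 0.004, 0.1922]
orientation: [0.276, 0.961, 0.005, 0.001]
wrist_force: [-1.2, 0.7, -4.8]
finger_gap: 0.0134
grip_force: 58.8
```

move_arm --pt "0 0 0 -0.25 0 0 5" --pt "0 0.01 0 -0.5 0 0 5" --pt "0 0.02 0 -0.8 0 0 5" --pt "0 0.03 0 -1.1 0 0 5" --pt "0 0.04 0 -1.4 0 0 5" --pt "0 0.05 0 -1.6 0 0 5" --pt "0 0.05 0 -1.6 0 0 5" --pt "0 0.05 0 -1.6 0 0 5" --pt "0 0.05 0 -1.6 0 0 5" --pt "0 0.05 0 -1.6 0 0 5" --pt "0 0.05 0 -1.6 0 0 5" --pt "0 0.05 0 -1.6 0 0 5"

```text
t: 15.78
position: [0.5329, 0.0011, 0.1939]
orientation: [0.381, 0.925, 0.004, 0.002]
wrist_force: [-0.6, 0.4, -3.8]
finger_gap: 0.013
grip_force: 59.0
```

```bash
python3 - <<'E'
from m import *
s=get_state();R_=rot(s["orientation"]);print(s["t"],np.round(s["position"],4),np.round(R_[:,2],3),"tilt",np.degrees(np.arccos(-R_[2,2])),s["wrist_force"],s["finger_gap"])
W=get_image("wrist"); S=get_image("scene"); T=get_image("top")
a=cv2.resize(W["frame"],(400,300)); b=cv2.resize(S["frame"][130:350,220:440],(380,380)); c=cv2.resize(T["frame"][165:255,190:310],(373,280))
o=np.zeros((590,790,3),np.uint8);o[:300,:400]=a;o[:380,405:785]=b;o[305:585,:373]=c;cv2.imwrite("pics/p2.png",o)
E
```

```text
15.775 [0.5329 0.0011 0.1939] [ 0.007 -0.705 -0.71 ] tilt 44.79542636845875 [-0.58091235  0.42362014 -3.76039289] 0.0130352604853217
```

View pics/p2.png

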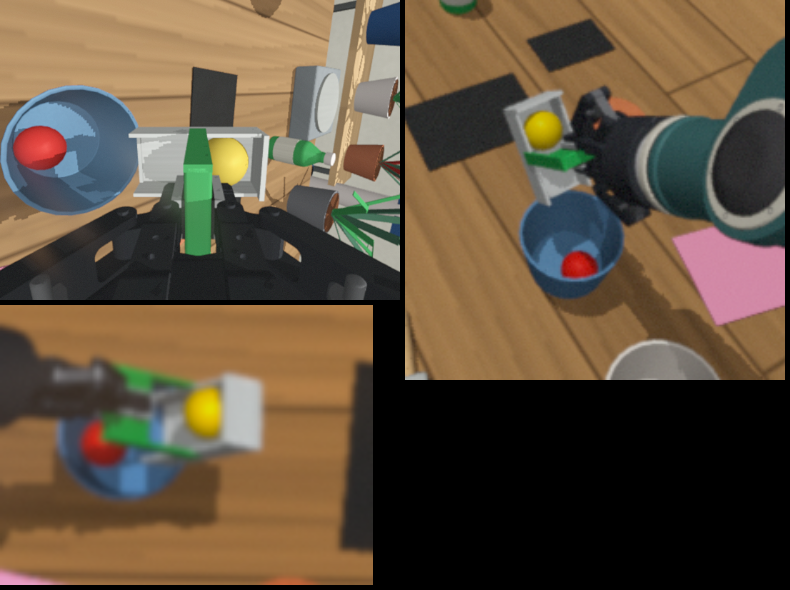

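The red ball lies in the blue pot, the yellow one is still in the rear bay, tilt 45°. I'll hold about a second more, then level gently.

move_arm --pt "0 0 0 0 0 0 5" --pt "0 0 0 0 0 0 5" --pt "0 0 0 0 0 0 5" --pt "0 0 0 0 0 0 5" --pt "0 0 0 0 0 0 5" --pt "0 0 0 0 0 0 5" --pt "0 0 0 0 0 0 5" --pt "0 0 0 0 0 0 5" --pt "0 0 0 0 0 0 5" --pt "0 0 0 0 0 0 5"

```text
t: 17.18
position: [0.5329, 0.0011, 0.1939]
orientation: [0.381, 0.925, 0.004, 0.002]
wrist_force: [-0.9, 0.8, -4.6]
finger_gap: 0.0135
grip_force: 59.0
```

move_arm --pt "0 0 -0.05 0.1 0 0 5" --pt "0 0 -0.1 0.4 0 0 5" --pt "0 0 -0.15 0.9 0 0 5" --pt "0 0 -0.2 1.5 0 0 5" --pt "0 0 -0.25 2.1 0 0 5" --pt "0 0 -0.3 2.7 0 0 5" --pt "0 0 -0.35 3.4 0 0 5" --pt "0 0 -0.4 4.1 0 0 5" --pt "0 0 -0.45 4.7 0 0 5" --pt "0 0 -0.45 5.2 0 0 5" --pt "0 0 -0.45 5.5 0 0 5" --pt "0 0 -0.45 5.6 0 0 5"

```text
t: 18.68
position: [0.5324, 0.0184, 0.2136]
orientation: [0.0, 1.0, 0.004, 0.0]
wrist_force: [-0.1, -0.2, -4.3]
finger_gap: 0.0131
grip_force: 58.9
```

```bash
python3 - <<'E'
from m import *
s=get_state();R_=rot(s["orientation"]);print(s["t"],np.round(s["position"],4));print(R_.round(3),s["wrist_force"],s["finger_gap"])
E
```

```text
18.675 [0.5324 0.0184 0.2136]
[[ 1.     0.008  0.   ]
 [ 0.008 -1.    -0.001]
 [ 0.     0.001 -1.   ]] [-0.05143138 -0.20477474 -4.33415755] 0.013144528879625438
```

move_arm --pt "0 0.05 0 0 0 -0.05 5" --pt "0 0.2 0 0 0 -0.25 5" --pt "0 0.5 0 0 0 -0.65 5" --pt "0 0.95 0 0 0 -1.25 5" --pt "0 1.45 0 0 0 -1.9 5" --pt "0 1.95 0 0 0 -2.6 5" --pt "0 2.45 0 0 0 -3.2 5" --pt "0 2.95 0 0 0 -3.9 5" --pt "0 3.4 0 0 0 -4.5 5" --pt "0 3.8 0 0 0 -5.0 5" --pt "0.03 4.05 0 0 0 -5.3 5" --pt "0.03 4.15 0 0 0 -5.4 5"

```text
t: 20.18
position: [0.5367, -0.2296, 0.2128]
orientation: [0.0, 0.928, 0.372, -0.0]
wrist_force: [0.2, -0.2, -4.4]
finger_gap: 0.0131
grip_force: 58.9
```

move_arm --pt "0 0 0 0 0 -0.1 5" --pt "0 0 0.1 0 0 -0.4 5" --pt "0 0 0.2 0 0 -0.9 5" --pt "0 0 0.3 0 0 -1.5 5" --pt "0 0 0.4 0 0 -2.2 5" --pt "0 0 0.5 0 0 -2.9 5" --pt "0 0 0.6 0 0 -3.6 5" --pt "0 0 0.7 0 0 -4.2 5" --pt "0 0 0.8 0 0 -4.7 5" --pt "0 0 0.9 0 0 -5.1 5" --pt "0 0 1.0 0 0 -5.4 5" --pt "0 0 1.0 0 0 -5.4 5"

```text
t: 21.68
position: [0.5365, -0.2283, 0.1523]
orientation: [-0.001, 0.725, 0.688, -0.0]
wrist_force: [0.2, 0.0, -4.6]
finger_gap: 0.0133
grip_force: 58.8
```

```bash
python3 - <<'E'
from m import *
s=get_state();R_=rot(s["orientation"]);print(s["t"],np.round(s["position"],4));print(R_.round(3),s["wrist_force"],s["finger_gap"])
W=get_image("wrist"); S=get_image("scene")
a=cv2.resize(W["frame"],(400,300)); b=cv2.resize(S["frame"][100:300,190:390],(380,380))
o=np.zeros((380,790,3),np.uint8);o[:300,:400]=a;o[:,405:785]=b;cv2.imwrite("pics/p3.png",o)
E
```

```text
21.675 [ 0.5365 -0.2283  0.1523]
[[ 0.053  0.999 -0.001]
 [ 0.999 -0.053  0.001]
 [ 0.001 -0.001 -1.   ]] [ 0.19517329  0.03513935 -4.60285798] 0.01328124155156517
```

View pics/p3.png

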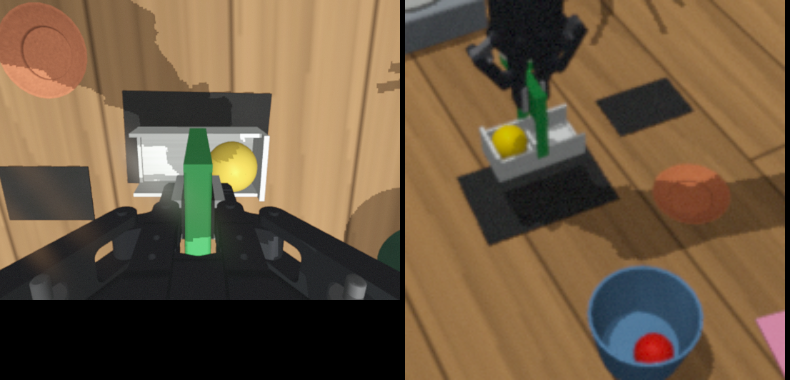

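The scoop is over the mat and aligned, yellow in its bay and red in the pot. Lowering, then letting go.

move_arm --pt "0 0 0.1 0 0 0 5" --pt "0 0 0.3 0 0 0 5" --pt "0 0 0.5 0 0 0 5" --pt "0 0 0.7 0 0 0 5" --pt "0 0 0.85 0 0 0 5" --pt "0 0 0.95 0 0 0 5" --pt "0 0 1.02 0 0 0 5" --pt "0 0 1.08 0 0 0 5" --pt "0 0 1.12 0 0 0 5" --pt "0 0 1.15 0 0 0 5" --pt "0 0 1.17 0 0 0 5" --pt "0 0 1.17 0 0 0 5"

```text
t: 23.28
position: [0.5369, -0.2289, 0.0828]
orientation: [0.0, 0.726, 0.688, -0.0]
wrist_force: [-0.7, -0.5, -5.0]
finger_gap: 0.0131
grip_force: 58.9
```

move_arm --pt "0 0 0.01 0 0 0 5" --pt "0 0 0.02 0 0 0 5" --pt "0 0 0.03 0 0 0 5" --pt "0 0 0.03 0 0 0 5"

```text
t: 23.78
position: [0.5369, -0.2289, 0.0825]
orientation: [0.0, 0.726, 0.688, -0.0]
wrist_force: [-5.4, 1.5, 8.5]
finger_gap: 0.013
grip_force: 60.8
```

Contact has been made (+8.5 N). Opening and retreating.

move_arm --pt "0 0 0.01 0 0 0 16" --pt "0 0 0.0 0 0 0 24" --pt "0 0 0 0 0 0 36" --pt "0 0 0 0 0 0 50" --pt "0 0 0 0 0 0 60" --pt "0 0 0 0 0 0 60" --pt "0 0 -0.2 0 0 0 60" --pt "0 0 -0.6 0 0 0 60" --pt "0 0 -1.2 0 0 0 60" --pt "0 0 -1.8 0 0 0 60" --pt "0 0 -2.4 0 0 0 60" --pt "0 0 -2.4 0 0 0 60"

```text
t: 25.28
position: [0.5389, -0.2293, 0.2292]
orientation: [0.003, 0.726, 0.688, 0.001]
wrist_force: [-0.6, 0.4, 0.4]
finger_gap: 0.0598
grip_force: 0.0
```

```bash
python3 - <<'E'
from m import *
s=get_state();print(s["t"],np.round(s["position"],4),s["wrist_force"],s["finger_gap"])
W=get_image("wrist"); S=get_image("scene")
a=cv2.resize(W["frame"],(400,300)); b=cv2.resize(S["frame"][130:330,190:390],(380,380))
o=np.zeros((380,790,3),np.uint8);o[:300,:400]=a;o[:,405:785]=b;cv2.imwrite("pics/p4.png",o)
c=blobs(W,(50,120,130),(85,255,255),(230,120,330,280))[0]; r=cv2.minAreaRect(c);print("board top",onz(W,*r[0],.119).round(4),r[2])
E
```

```text
25.275 [ 0.5389 -0.2293  0.2292] [-0.59248831  0.35757612  0.35906916] 0.05976218757139542
board top [ 0.5359 -0.2276  0.119 ] 90.0
```

View pics/p4.png

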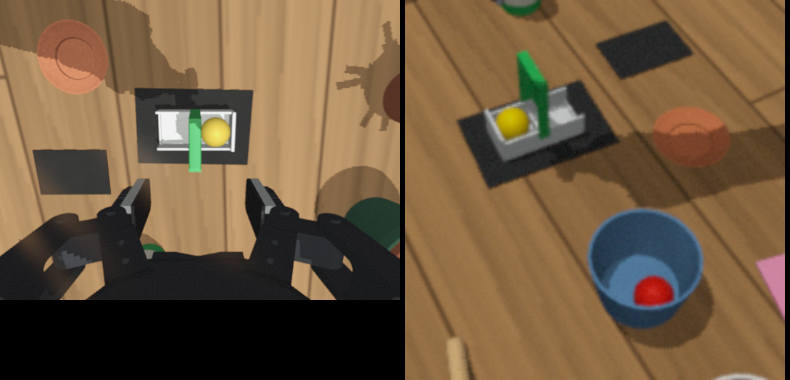

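The scoop is level, centred and aligned on its mat, yellow in the rear bay, red in the blue pot, and the gripper is clear.

```bash
python3 -c "
from rig import *
print(job_done())"
```

```text
the job is handed in; nothing more can be done
None
```

The job is handed in at about 25 s: the red ball is in the blue pot, and the scoop is back level on its mat, released, with the yellow ball still in its rear bay; the judge returned no verdict.

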